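# Count to the third gap of the laundry divider rack and push the carton home

## Robot

A 7-joint arm with a two-finger parallel gripper is mounted at the origin on the work surface. World frame = base frame: x ahead of the robot, y to its left, z up, the work surface at z = 0. Lengths are in m, angles in rad, forces in N, time in s.
With the tool pointing down it reaches from about 0.4 to 0.85 m from the base axis. Payload 10.4 kg.
Tool frame: the origin (TCP) lies on the front face of the gripper's body, between the roots of the fingers; the fingertips stand 70 mm ahead of it and the grasp point (between the pads) lies 51 mm ahead of it; z points along the fingers, y is the line along which they close (so a half turn about z gives the same grasp; the last joint's range is limited). The gripper opens to 87 mm and grips with 3 to 60 N. Pads are 19 mm wide; open, the fingers measure 117 mm over their backs; the gripper's body (75 mm by 190 mm) begins 51 mm behind the grasp point.
Start: joints at [1.285, 0.332, -0.065, 1.46, 0.022, 1.35, -0.088], TCP at [0.162, -0.604, 0.292] pointing down, gripper open.
Joint ranges: [-2.6, 2.6], [-0.5, 2.12], [-1.47, 1.34], [0.16, 2.42], [-1.27, 4.41], [0.06, 2.06], [-2.6, 2.6]. Speed limits (rad/s): [2.22, 2.22, 2.79, 2.79, 3.14, 3.14, 3.14].

## Interface

Orientations are given as a unit quaternion [w, x, y, z].
In Python, from rig import arm gives the robot as it stands.
- The arm moves only by the shell command python3 -m handwheel 'ROWS' [FORCE]. ROWS is JSON, one flat list of numbers, 7 for each row, row after row: the turn, a rotation vector about the world's x, y, z in degrees, then the shift along the world's x, y, z in cm, then the finger opening in cm, from 0 to 8.7. In form: [rx, ry, rz, x, y, z, fingers, rx, ry, rz, x, y, z, fingers, ...]. A call has 1 to 20 rows; each row is the pose to reach, as a shift and turn from the pose commanded when the call began; what a row does not reach only later rows make up. A row lasts 1/10 s, in which the tool goes at most 50 mm and 8.59 degrees, less where a joint would pass 70% of its speed; a pose out of reach is approached as far as the arm can. A call with a gripper value outside its range is refused whole. The fingers move at their own pace and stop on an object; FORCE is the grip in N (left out, the last holds). Time passes only in rows, so rows that repeat a pose let the fingers close. It gives the time, the measured TCP pose, the force, the opening and the grip force at its end, in the units of the state.
- arm.get_state(): the state, without advancing time (a new reading comes with each control period).
- arm.capture(name): name is "side" or "top"; returns a dict with "pixels" (384x512x3 uint8, red, green, blue), "fx", "fy", "cx", "cy" (pixels), "R" (3x3) and "t" (3): a world point X has camera coordinates R X + t. Camera axes: x right, y down, z forward; pixel columns grow to the right and rows downward; lengths in m; the calibration is good to about 2 mm. A picture is of the moment at which its call begins. There is no depth.
- arm.hand_in(): hands the job in; it is judged then, once.
The state is a dict: "clock": time; "q": joint angles; "dq": joint speeds; "tau": joint torques, N m; "eef_pos": TCP position; "tcp_rot": TCP orientation; "force": force on the tool from outside, world axes, zero at the start; "torque": the same for the moment, N m; "opening": finger opening in m; "gripper_force": force on a finger pad.
Only numpy, scipy, OpenCV 4.12 (cv2) and the standard library are available. Lean on these libraries where they do the work, as an engineer would, in place of code of your own. Each camera call takes 0.05 s, during which the arm holds its last target. There are 200 camera calls.

## Task

Put the blue laundry-tablet carton away in the wooden divider rack. Start on the end divider at the rack's end where the red-capped spray can stands and lightly run one fingertip along the front edges of the dividers, counting every gap, full or empty, until you come to the third gap; then slide the carton across the worktop and push it fully home into that third gap, against the back rail. Only push the carton, never pinch it, tip it or lift it, and leave everything else where it is.

Things in the scene. Friction and masses are not known exactly. Their poses are not given: they have to be found in the camera images.
- rack: Fixed pine divider rack, 75 mm high, no floor. 7 upright 6 mm dividers at y = -216, -144, -72, 0, 72, 144, 216 mm with rounded front edges 8 mm wide bound 6 gaps (64 mm wide at the edges, 66 inside) centred at y = -180, -108, -36, 36, 108, 180, open to the robot. Origin: on the worktop, mid-length, on the line of the front edges. x goes into the gaps, y along the rack to the robot's left, z up.
- rack_back (a point): Middle of the front face of the rack's 50 mm high back rail, at the worktop: 84 mm behind the dividers' front edges. The rail closes all the gaps at the back; the rack's axes.
- carton: Blue carton with a white band, 80 mm deep (x, towards the rack), 56 mm wide (y), 70 mm high, 0.2 to 0.42 kg, loose on the worktop between robot and rack, roughly square to it. Origin: centre of its underside. Its upright corners are stepped 2 x 3 mm. Home in a gap, its origin is 44 mm and its near face 4 mm behind the rack's front edges.
- can_red: Spray can with a red cap, 45 mm diameter, 110 mm high, standing beyond one end of the rack: the gaps are counted from this end. Origin: centre of its underside. Leave alone.
- can_green: Spray can with a green cap, same size, beyond the rack's other end. Origin: centre of its underside. Leave alone.
- carton_yellow: Yellow carton with a green band, 70 mm deep, 52 mm wide, 70 mm high, stored in one of the rack's gaps, about 12 mm behind the front edges. Origin: centre of its underside. Leave alone.
- carton_pink: Pink carton with a white band, 70 mm deep, 50 mm wide, 65 mm high, stored in another gap in the same way. Origin: centre of its underside. Leave alone.
- dosing_cup: Grey dosing cup, 64 mm across the rim, 50 mm high, on the worktop to one side. Origin: centre of its underside. Leave alone.
- blue_tub: Blue plastic tub 170 x 120 x 70 mm with packets in it (to 111 mm high), to the left. Origin: centre of its underside. Leave alone.
- peg_basket: Wooden basket of clothes pegs, 130 x 130 x 60 mm, to the right. Origin: centre of its underside. Leave alone.

How it is judged:
On the way, in this order (a step that is already met when the one before it is completed fails the run):
1. a finger touches the front edge of the end divider at the red can's end (((y of can_red in the frame of rack above 0 m and contact force between the fingers and rack_c6 above 0.3 N) or (not (y of can_red in the frame of rack above 0 m) and contact force between the fingers and rack_c0 above 0.3 N))).
2. running on, a finger touches the front edge of the second divider from that end (first gap counted) (((y of can_red in the frame of rack above 0 m and contact force between the fingers and rack_c5 above 0.3 N) or (not (y of can_red in the frame of rack above 0 m) and contact force between the fingers and rack_c1 above 0.3 N))).
3. a finger touches the front edge of the third divider (second gap counted; the third gap begins here) (((y of can_red in the frame of rack above 0 m and contact force between the fingers and rack_c4 above 0.3 N) or (not (y of can_red in the frame of rack above 0 m) and contact force between the fingers and rack_c2 above 0.3 N))).
4. the carton stands home in the third gap from the red can's end (((y of can_red in the frame of rack above 0 m and y of carton in the frame of rack between 0.03 and 0.042 m) or (not (y of can_red in the frame of rack above 0 m) and y of carton in the frame of rack between -0.042 and -0.03 m)) and x of carton in the frame of rack above 0.037 m), for 0.1 s.
At the end, for the whole second after the job is handed in: The blue carton stands upright and at rest on the worktop in the third gap counted from the red can's end, within 7 mm of the back rail (front face at most 3 mm proud of the divider edges), and no other thing has moved by 15 mm or more (all of step 4 and x of carton in the frame of rack below 0.05 m and angle between the x axis of carton and the x axis of rack, either way round below 0.12 rad and angle between carton's own z axis and vertical below 0.08 rad and height (world z) of carton below 0.005 m and linear speed of carton below 0.01 m/s and distance of each of can_red, can_green, carton_yellow, carton_pink, dosing_cup, blue_tub, peg_basket from where it was at the start of the episode below 0.015 m); the robot touches nothing.
It fails at once if the carton is lifted 12 mm or more off the worktop (height (world z) of carton above 0.012 m).
It fails at once if the carton is tipped by more than 0.3 rad (angle between carton's own z axis and vertical above 0.3 rad).
It fails at once if the carton is pinched: fingers press on both of its sides at once (contact force between the fingers and carton_c1 above 0.5 N and contact force between the fingers and carton_c2 above 0.5 N).
It fails at once if the rack is pressed hard, with more than 45 N (contact force between any of the fingers, the arm and rack above 45 N).
It fails at once if another thing is moved by 15 mm or more (distance of any of can_red, can_green, carton_yellow, carton_pink, dosing_cup, blue_tub, peg_basket from where it was at the start of the episode above 0.015 m).
It also fails if it takes over 72 s, if anything falls off the work surface, if the arm or the gripper's body presses on something with over 40 N, if the wrist force passes 120 N, or if a joint passes its speed limit or range.

## Working session

There is one attempt and no reset: what is moved stays moved. The work goes in short steps, Python scripts to look and compute and a shell command to move; the robot and the scene stay as the last step left them, time stands still between calls to the robot, and variables do not carry over. Pictures are saved under pics/ and viewed, at most 10 in all, crops included, and the job is handed in when it is done.

```bash
mkdir -p pics; ls
python3 - <<'E'
from rig import arm
import cv2,pickle
s=arm.get_state();print(s)
for n in("top","side"):
    c=arm.capture(n);pickle.dump(c,open(n+".pkl","wb"));cv2.imwrite(f"pics/{n}0.png",cv2.resize(c["pixels"][:,:,::-1],(768,576),interpolation=cv2.INTER_CUBIC))
    print(n,c["fx"],c["cx"],c["cy"],c["R"],c["t"])
E
```

```text
pics
{'clock': 0.0, 'q': array([ 1.28539866,  0.33286299, -0.06467857,  1.4609392 ,  0.02158881,
        1.34991281, -0.08850459]), 'dq': array([-0.00162094, -0.00075516, -0.00107679,  0.00115961, -0.00030806,
       -0.00043399, -0.00108244]), 'tau': array([ 2.80996210e-04, -6.23247743e+01,  2.51311617e-02, -3.89902854e+01,
       -6.11961912e-02,  3.94939038e-02,  1.33334102e-04]), 'eef_pos': array([ 0.1622779 , -0.60326261,  0.29146038]), 'tcp_rot': array([-7.02744796e-04,  9.91379751e-01,  1.31017860e-01, -1.24729454e-04]), 'force': array([0.35842326, 0.60286839, 0.29078912]), 'torque': array([ 0.0071184 , -0.02739214,  0.0134084 ]), 'gripper_force': 0.0, 'opening': 0.08702120826366777}
top 363.55469584285055 254.76486730153624 193.041754561608 [[-0.02932995 -0.99938786 -0.01906973]
 [-0.98958798  0.03172119 -0.14039016]
 [ 0.14090913  0.01475354 -0.9899126 ]] [0.02922867 0.61345062 1.07492842]
side 354.48540051871646 251.17041411138712 189.4229116631637 [[-0.91320065 -0.40735684  0.01117937]
 [-0.28385641  0.61617876 -0.73467631]
 [ 0.29238693 -0.67408022 -0.67832569]] [0.5435181  0.20387609 1.16708268]
```

View pics/top0.png

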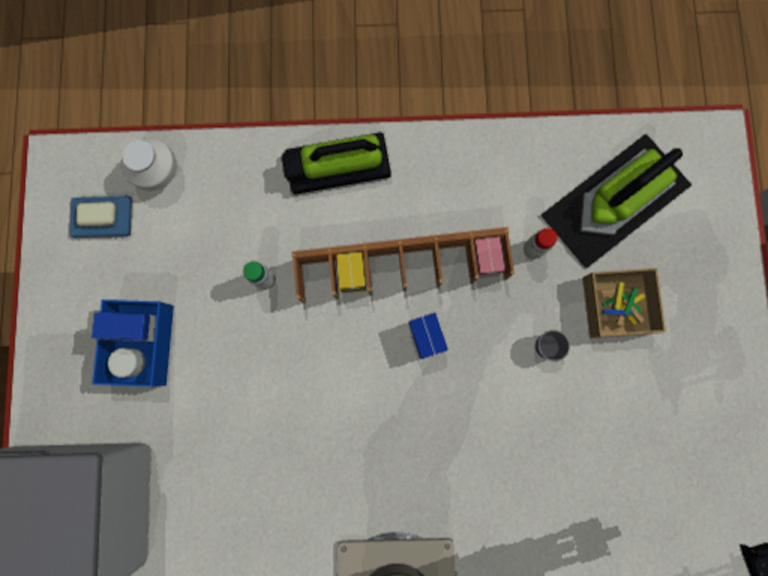

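View pics/side0.png

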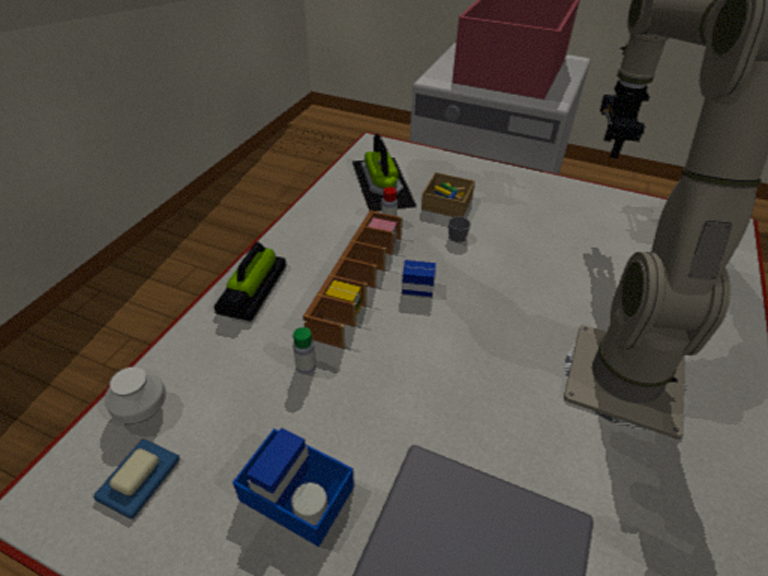

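The red-capped can stands at the right end (768-px picture: 545,240). The pink carton fills gap 1 and gap 3 lies between the dividers at columns 438 and 405. The blue carton is at (428,335) and turned somewhat. Next I enlarge this area.

Run:
```python
import cv2,pickle
c=pickle.load(open("top.pkl","rb"))["pixels"][:,:,::-1]
cv2.imwrite("pics/crop0.png",cv2.resize(c[145:245,190:350],(800,500),interpolation=cv2.INTER_CUBIC))
```

```text
(no output)
```

View pics/crop0.png

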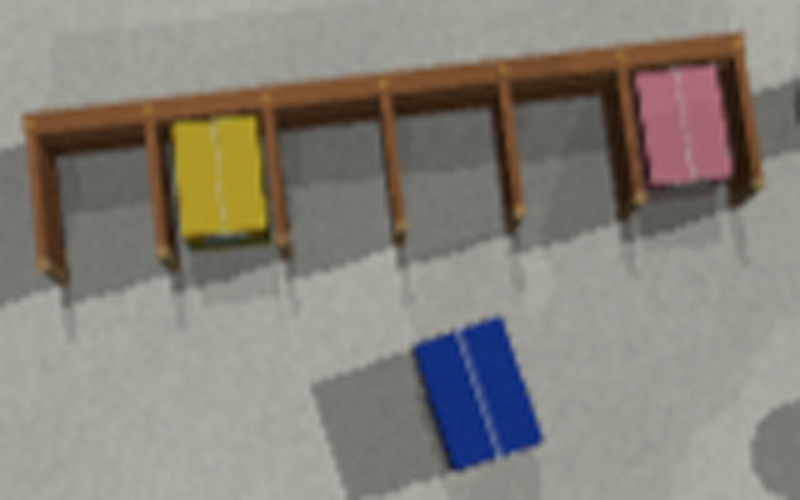

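Front-edge tops (crop px, scale 5): c0 (757,186), c1 (638,200), c2 (517,218), c3 (399,232), c6 (50,268). Carton top corners are (414,348), (501,318), (542,440), (452,470).

```bash
cat > h.py <<'E'
import numpy as np
def w(c,u,v,z):
    d=c["R"].T@np.array([(u-c["cx"])/c["fx"],(v-c["cy"])/c["fy"],1]); o=-c["R"].T@c["t"]
    return o+d*(z-o[2])/d[2]
def crop(c,P,z,s=5,o=(190,145)): return np.array([w(c,(u+.5)/s-.5+o[0],(v+.5)/s-.5+o[1],z) for u,v in P])
def rackfit(D,ys):
    ys=np.array(ys); A=D[:,:2].mean(0); ym=ys.mean()
    d=((D[:,:2]-A)*(ys-ym)[:,None]).sum(0); s=np.linalg.norm(d)/((ys-ym)**2).sum(); ey=d/np.linalg.norm(d)
    return A-ey*ym, np.array([ey[1],-ey[0]]), ey, s
E
python3 - <<'E'
import pickle,numpy as np
from h import *
c=pickle.load(open("top.pkl","rb"))
D=crop(c,[(757,186),(638,200),(517,218),(399,232),(282,247),(166,257),(50,268)],.075)
O,ex,ey,s=rackfit(D,[-.216,-.144,-.072,0,.072,.144,.216])
print("rack",O,np.degrees(np.arctan2(ex[1],ex[0])),s)
print(D)
C=crop(c,[(414,348),(501,318),(542,440),(452,470)],.07)
m=C.mean(0)[:2]; f=(C[0]+C[1]-C[2]-C[3])[:2]
print("carton",C,m,np.degrees(np.arctan2(f[1],f[0])),"in rack",(m-O)@ex,(m-O)@ey)
for k in range(7): print(k,O+ey*(-.216+.072*k))
print("gap3",O-ey*.036)
E
```

```text
rack [ 0.61567596 -0.03535586] 4.9540370136227665 0.9855717715172351
[[ 0.63524351 -0.2487096   0.075     ]
 [ 0.62907786 -0.17738743  0.075     ]
 [ 0.62053066 -0.10474148  0.075     ]
 [ 0.61434303 -0.03398885  0.075     ]
 [ 0.60753079  0.03620382  0.075     ]
 [ 0.60371449  0.10575633  0.075     ]
 [ 0.5992914   0.17537618  0.075     ]]
carton [[ 0.54504959 -0.04059461  0.07      ]
 [ 0.56134684 -0.09302904  0.07      ]
 [ 0.48836223 -0.1140766   0.07      ]
 [ 0.47237808 -0.06035972  0.07      ]] [ 0.51678419 -0.07701499] 15.652811871472089 in rack -0.10211988624907044 -0.03296355022619523
0 [ 0.63432898 -0.25054895]
1 [ 0.62811131 -0.17881792]
2 [ 0.62189364 -0.10708689]
3 [ 0.61567596 -0.03535586]
4 [0.60945829 0.03637517]
5 [0.60324062 0.1081062 ]
6 [0.59702295 0.17983723]
gap3 [ 0.6187848  -0.07122138]
```

```bash
python3 -m handwheel '[0,0,-10,44,35,0,0, 0,0,-10,44,35,0,0, 0,0,-10,44,35,0,0, 0,0,-10,44,35,0,0, 0,0,-10,44,35,0,0, 0,0,-10,44,35,0,0, 0,0,-10,44,35,0,0, 0,0,-10,44,35,0,0, 0,0,-10,44,35,0,0, 0,0,-10,44,35,0,0, 0,0,-10,44,35,0,0, 0,0,-10,44,35,0,0, 0,0,-10,44,35,0,0, 0,0,-10,44,35,0,0, 0,0,-10,44,35,-10,0, 0,0,-10,44,35,-10,0, 0,0,-10,44,35,-16.5,0, 0,0,-10,44,35,-16.5,0, 0,0,-10,44,35,-16.5,0, 0,0,-10,44,35,-16.5,0]' 5
python3 - <<'E'
from rig import arm
import cv2,pickle
for n in("top","side"):
    c=arm.capture(n);pickle.dump(c,open(n+"1.pkl","wb"))
t=pickle.load(open("top1.pkl","rb"))["pixels"][130:250,200:360]; s=pickle.load(open("side1.pkl","rb"))["pixels"][120:240,190:350]
import numpy as np
cv2.imwrite("pics/b.png",cv2.resize(np.hstack([t,s])[:,:,::-1],(800,300),interpolation=cv2.INTER_CUBIC))
E
```

```text
clock: 2.1
eef_pos: [0.6032, -0.2547, 0.1299]
tcp_rot: [0.001, 0.999, 0.044, 0.001]
force: [-0.2, 0.1, 1.3]
opening: 0.0002
gripper_force: 0.0
```

View pics/b.png

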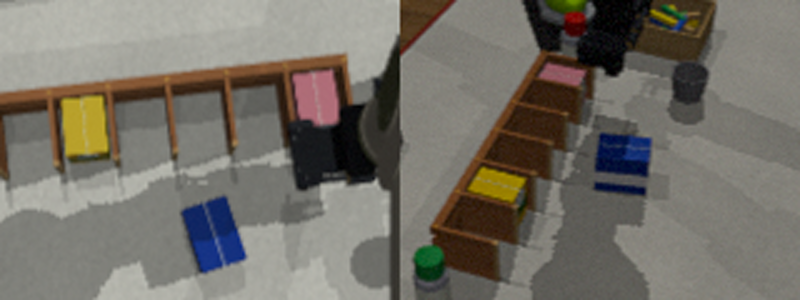

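The hand is in front of the end divider beside the red can, and nothing has been disturbed. I advance to touch.

```bash
python3 -m handwheel '[0,0,0,0.8,0.07,-0.5,0, 0,0,0,1.6,0.14,-0.5,0, 0,0,0,1.7,0.15,-0.5,0, 0,0,0,1.8,0.16,-0.5,0, 0,0,0,1.8,0.16,-0.5,0]'; python3 -m handwheel '[0,0,0,0.1,0.01,0,0, 0,0,0,0.2,0.02,0,0, 0,0,0,0.2,0.02,0,0]'
```

```text
clock: 2.7
eef_pos: [0.6205, -0.2518, 0.1222]
tcp_rot: [0.0, 0.999, 0.044, -0.0]
force: [-0.3, 0.4, 0.3]
opening: 0.0007
gripper_force: 0.0
clock: 3.0
eef_pos: [0.6224, -0.2517, 0.1223]
tcp_rot: [0.0, 0.999, 0.044, 0.0]
force: [0.2, -0.3, 0.3]
opening: 0.0007
gripper_force: 0.0
```

```bash
for i in 1; do python3 -m handwheel '[0,0,0,0.1,0.01,0,0, 0,0,0,0.2,0.02,0,0, 0,0,0,0.2,0.02,0,0]';python3 -m handwheel '[0,0,0,0.1,0.01,0,0, 0,0,0,0.1,0.01,0,0]'; python3 -m handwheel '[0,0,0,0.1,0.01,0,0, 0,0,0,0.1,0.01,0,0]'; done | grep -E 'eef|force: \['
```

```text
eef_pos: [0.6234, -0.2518, 0.1222]
force: [-7.0, 0.6, 4.9]
eef_pos: [0.6236, -0.2518, 0.1222]
force: [-10.2, 1.6, 7.9]
eef_pos: [0.6238, -0.2518, 0.1221]
force: [-15.7, 1.4, 10.0]
```

Contact is at TCP x ≈ 0.623. I ease off to a light press and run along to the second divider.

```bash
python3 -m handwheel '[0,0,0,-0.25,0,0,0, 0,0,0,-0.25,0,0,0]' | grep -E 'eef|force: \['; python3 -m handwheel '[0,0,0,-0.06,0.7,0,0, 0,0,0,-0.12,1.4,0,0, 0,0,0,-0.18,2.1,0,0, 0,0,0,-0.24,2.8,0,0, 0,0,0,-0.3,3.5,0,0, 0,0,0,-0.36,4.2,0,0, 0,0,0,-0.42,4.9,0,0, 0,0,0,-0.46,5.3,0,0, 0,0,0,-0.49,5.7,0,0, 0,0,0,-0.52,6.0,0,0, 0,0,0,-0.55,6.3,0,0, 0,0,0,-0.58,6.7,0,0, 0,0,0,-0.62,7.2,0,0]'| grep -E 'clock|eef|force: \['
```

```text
eef_pos: [0.6233, -0.2517, 0.1222]
force: [-5.1, -1.0, 3.3]
clock: 5.2
eef_pos: [0.6173, -0.1795, 0.1219]
force: [-5.1, -4.3, 0.9]
```

```bash
python3 -m handwheel '[0,0,0,-0.06,0.7,0,0, 0,0,0,-0.12,1.4,0,0, 0,0,0,-0.18,2.1,0,0, 0,0,0,-0.24,2.8,0,0, 0,0,0,-0.3,3.5,0,0, 0,0,0,-0.36,4.2,0,0, 0,0,0,-0.42,4.9,0,0, 0,0,0,-0.46,5.3,0,0, 0,0,0,-0.49,5.7,0,0, 0,0,0,-0.52,6.0,0,0, 0,0,0,-0.55,6.3,0,0, 0,0,0,-0.58,6.7,0,0, 0,0,0,-0.62,7.2,0,0]'| grep -E 'clock|eef|force: \['
```

```text
clock: 6.5
eef_pos: [0.6112, -0.1073, 0.122]
force: [-4.2, -3.1, -0.6]
```

Third divider touched at the expected y (−0.107). Now I back off, rise, go behind the carton and lower.

```bash
python3 -m handwheel '[0,0,0,-1.5,0,0,0, 0,0,0,-1.5,0,3,0, 0,0,0,-1.5,0,6,0, 0,0,0,-5,0.7,6,1.6, 0,0,0,-9,1.4,6,1.6, 0,0,0,-13,2.1,6,1.6, 0,0,0,-17,2.1,6,1.6, 0,0,0,-17,2.1,6,1.6, 0,0,0,-17,2.1,2,1.6, 0,0,0,-17,2.1,-1,1.6, 0,0,0,-17,2.1,-3,1.6, 0,0,0,-17,2.1,-3,1.6, 0,0,0,-17,2.1,-3,1.6]'
python3 - <<'E'
from rig import arm
import cv2,pickle
import numpy as np
c=arm.capture("side");s=c["pixels"][110:230,210:370]
cv2.imwrite("pics/c.png",cv2.resize(s[:,:,::-1],(640,480),interpolation=cv2.INTER_CUBIC))
E
```

```text
clock: 7.8
eef_pos: [0.4424, -0.0859, 0.093]
tcp_rot: [-0.0, 0.999, 0.044, 0.001]
force: [0.4, 0.5, 0.0]
opening: 0.016
gripper_force: 0.0
```

View pics/c.png

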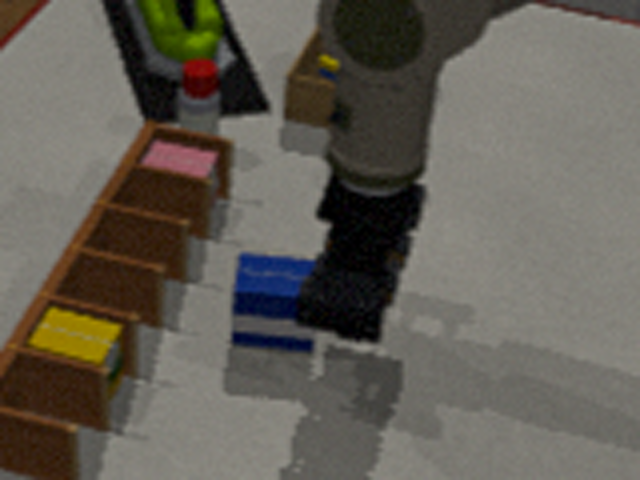

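The hand is behind the carton with the fingers low. I push square to the rack until the carton's front is about 15–20 mm short of the edges, then look.

```bash
python3 -m handwheel '[0,0,0,0.5,0.04,0,1.6, 0,0,0,1,0.08,0,1.6, 0,0,0,1.4,0.12,0,1.6, 0,0,0,1.8,0.15,0,1.6, 0,0,0,2.2,0.19,0,1.6, 0,0,0,2.6,0.22,0,1.6, 0,0,0,3,0.26,0,1.6, 0,0,0,3.4,0.29,0,1.6, 0,0,0,3.8,0.32,0,1.6, 0,0,0,4.2,0.36,0,1.6, 0,0,0,4.6,0.39,0,1.6, 0,0,0,5,0.43,0,1.6, 0,0,0,5.4,0.46,0,1.6, 0,0,0,5.8,0.49,0,1.6, 0,0,0,6.2,0.53,0,1.6, 0,0,0,6.5,0.56,0,1.6, 0,0,0,6.5,0.56,0,1.6]'
python3 - <<'E'
from rig import arm
import cv2,pickle
import numpy as np
c=arm.capture("top");pickle.dump(c,open("top2.pkl","wb"));s=c["pixels"][145:245,190:350]
cv2.imwrite("pics/d.png",cv2.resize(s[:,:,::-1],(800,500),interpolation=cv2.INTER_CUBIC))
E
```

```text
clock: 9.55
eef_pos: [0.507, -0.0807, 0.0924]
tcp_rot: [0.0, 0.999, 0.044, 0.0]
force: [-0.5, 0.3, -0.9]
opening: 0.0158
gripper_force: 0.0
```

View pics/d.png

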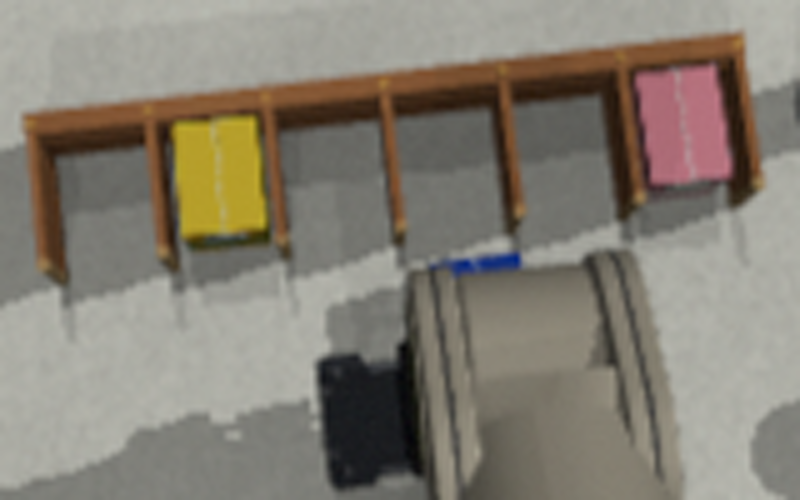

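The carton's front top edge runs from about (432,267) to (520,254), which looks square to the rack. The arm hides the rest, so I compute its lateral place.

Run:
```python
import pickle,numpy as np
from h import *
c=pickle.load(open("top2.pkl","rb"))
D=crop(c,[(757,186),(638,200),(517,218),(399,232),(282,247),(166,257),(50,268)],.075)
O,ex,ey,s=rackfit(D,[-.216,-.144,-.072,0,.072,.144,.216])
for p in crop(c,[(432,267),(520,254)],.07): print((p[:2]-O)@ex,(p[:2]-O)@ey)
for p in D: print((p[:2]-O)@ex,(p[:2]-O)@ey)
```

```text
-0.023854842893382522 -0.015758287993992325
-0.022278223312406562 -0.06900889743853605
0.0010699541523739274 -0.21424649955908137
0.0010864727101433814 -0.14265832000526735
-0.0011553399125623278 -0.06954565143657558
-0.0012099043077333114 0.0014770116358024702
-0.001935094014030101 0.07199574455295987
0.00026917213655031427 0.14161798773505496
0.0018747392352585698 0.21135972707710707
```

The carton is square but 6–8 mm too far right (−y). I go round to its right side and nudge it left.

```bash
python3 -m handwheel '[0,0,0,-1,-0.09,0,1.6, 0,0,0,-1.5,-0.09,0,1.6, 0,0,0,-1.5,-0.09,4,1.6, 0,0,0,-1.5,-0.09,7,1.6, 0,0,0,-1,-3,7,0, 0,0,0,1.5,-6,7,0, 0,0,0,5.5,-6.5,7,0, 0,0,0,5.5,-6.5,7,0, 0,0,0,5.5,-6.5,7,0, 0,0,0,5.5,-6.5,3,0, 0,0,0,5.5,-6.5,0,0, 0,0,0,5.5,-6.5,0,0, 0,0,0,5.5,-6.5,0,0]'
python3 - <<'E'
from rig import arm
import cv2,pickle
import numpy as np
c=arm.capture("top");pickle.dump(c,open("top3.pkl","wb"));s=c["pixels"][145:245,190:350]
cv2.imwrite("pics/e.png",cv2.resize(s[:,:,::-1],(800,500),interpolation=cv2.INTER_CUBIC))
E
```

```text
clock: 10.9
eef_pos: [0.5609, -0.1455, 0.0931]
tcp_rot: [0.0, 0.999, 0.044, -0.0]
force: [-0.0, -1.1, 0.3]
opening: 0.0004
gripper_force: 0.0
```

View pics/e.png

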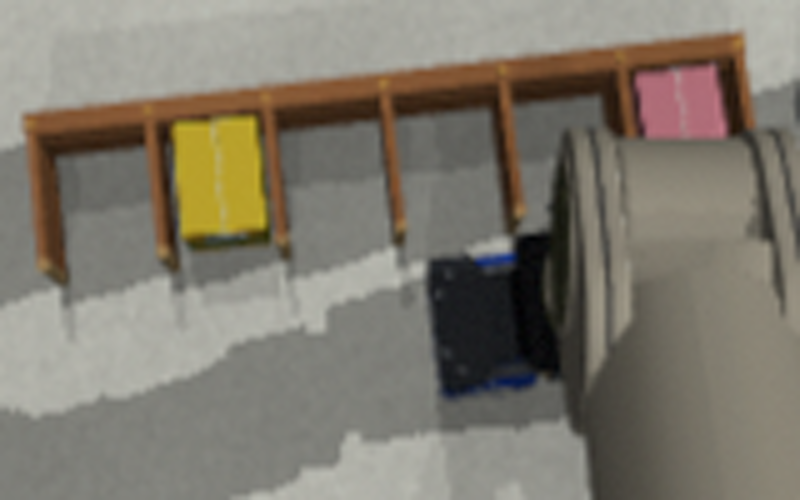

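```bash
python3 -m handwheel '[0,0,0,-0.05,0.6,0,0, 0,0,0,-0.1,1.2,0,0, 0,0,0,-0.13,1.5,0,0, 0,0,0,-0.15,1.8,0,0, 0,0,0,-0.18,2.1,0,0, 0,0,0,-0.2,2.4,0,0, 0,0,0,-0.22,2.6,0,0, 0,0,0,-0.22,2.6,0,0]'
python3 -m handwheel '[0,0,0,0.08,-1,0,0, 0,0,0,0.17,-2,0,0, 0,0,0,0.17,-2,4,0, 0,0,0,0.17,-2,7,0, 0,0,0,-4,-4,8,0, 0,0,0,-8,-7,8,0, 0,0,0,-12,-9,8,0, 0,0,0,-12,-9,8,0, 0,0,0,-12,-9,8,0]'
python3 - <<'E'
from rig import arm
import cv2,pickle
import numpy as np
c=arm.capture("top");pickle.dump(c,open("top4.pkl","wb"));s=c["pixels"][145:245,190:350]
cv2.imwrite("pics/f.png",cv2.resize(s[:,:,::-1],(800,500),interpolation=cv2.INTER_CUBIC))
E
```

```text
clock: 11.75
eef_pos: [0.5596, -0.12, 0.0926]
tcp_rot: [0.0, 0.999, 0.044, 0.0]
force: [0.6, -4.3, 4.6]
opening: 0.0003
gripper_force: 2.4
clock: 12.65
eef_pos: [0.4384, -0.2108, 0.1722]
tcp_rot: [0.0, 0.999, 0.043, -0.0]
force: [0.6, 0.6, -0.3]
opening: 0.0005
gripper_force: 0.0
```

View pics/f.png

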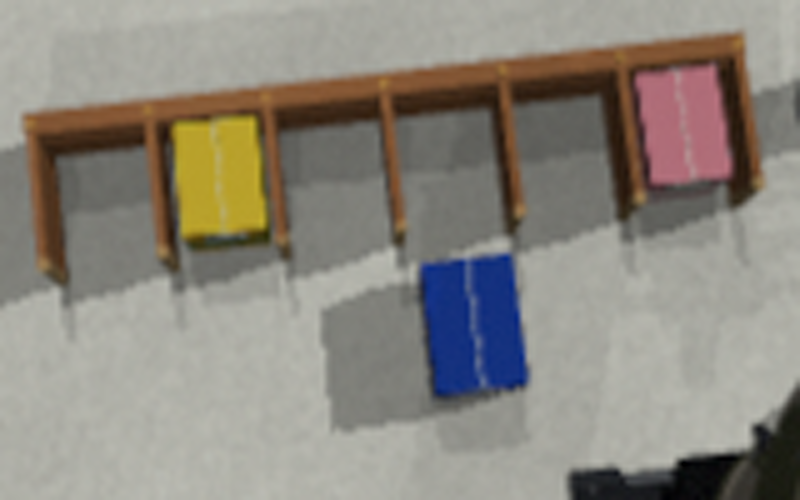

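The carton is clear to see: top corners (421,264), (512,254), (526,384), (436,397).

Run:
```python
import pickle,numpy as np
from h import *
c=pickle.load(open("top4.pkl","rb"))
D=crop(c,[(757,186),(638,200),(517,218),(399,232),(282,247),(166,257),(50,268)],.075)
O,ex,ey,s=rackfit(D,[-.216,-.144,-.072,0,.072,.144,.216])
C=crop(c,[(421,264),(512,254),(526,384),(436,397)],.07)[:,:2]
print((C-O)@np.array([ex,ey]).T); m=C.mean(0); f=C[0]+C[1]-C[2]-C[3]
l=C[0]+C[3]-C[1]-C[2]
print((m-O)@ex,(m-O)@ey,"yaw rel",np.degrees(np.arctan2(f@ey,f@ex)),np.degrees(np.arctan2(-l@ex,l@ey)),"gap mid",((D[2]+D[3])[:2]/2-O)@ey)
```

```text
[[-0.02128073 -0.00944558]
 [-0.02171343 -0.06426027]
 [-0.09980246 -0.06239296]
 [-0.10121885 -0.00850298]]
-0.06100386740892018 -0.03615044600501861 yaw rel -1.0186779913738502 0.5184651936419676 gap mid -0.03403431990038655
```

Centred (y −0.036) and square. I go behind it again and push it straight in, stopping short of the rail.

```bash
python3 -m handwheel '[0,0,0,1,4,0,1.6, 0,0,0,3,8,0,1.6, 0,0,0,4,12,0,1.6, 0,0,0,4,12.8,0,1.6, 0,0,0,4,12.8,0,1.6, 0,0,0,4,12.8,-4,1.6, 0,0,0,4,12.8,-7,1.6, 0,0,0,4,12.8,-8,1.6, 0,0,0,4,12.8,-8,1.6, 0,0,0,4,12.8,-8,1.6]'
python3 -m handwheel '[0,0,0,1,0.09,0,1.6, 0,0,0,2,0.17,0,1.6, 0,0,0,2.8,0.24,0,1.6, 0,0,0,3.2,0.28,0,1.6, 0,0,0,3.6,0.31,0,1.6, 0,0,0,4,0.34,0,1.6, 0,0,0,4.4,0.38,0,1.6, 0,0,0,4.8,0.41,0,1.6, 0,0,0,5.2,0.45,0,1.6, 0,0,0,5.6,0.48,0,1.6, 0,0,0,6,0.52,0,1.6, 0,0,0,6.4,0.55,0,1.6, 0,0,0,6.8,0.58,0,1.6, 0,0,0,6.8,0.58,0,1.6]'
```

```text
clock: 13.7
eef_pos: [0.48, -0.0823, 0.0933]
tcp_rot: [0.0, 0.999, 0.044, 0.001]
force: [1.3, -0.2, 0.4]
opening: 0.0162
gripper_force: 0.0
clock: 15.1
eef_pos: [0.548, -0.0758, 0.0924]
tcp_rot: [-0.0, 0.999, 0.044, 0.0]
force: [-0.6, -0.3, -0.4]
opening: 0.0162
gripper_force: 0.0
```

```bash
python3 -m handwheel '[0,0,0,0.5,0.04,0,1.6, 0,0,0,1,0.08,0,1.6, 0,0,0,1.5,0.12,0,1.6, 0,0,0,2,0.16,0,1.6, 0,0,0,2.5,0.2,0,1.6, 0,0,0,3,0.24,0,1.6, 0,0,0,3.5,0.28,0,1.6, 0,0,0,4,0.32,0,1.6, 0,0,0,4.5,0.36,0,1.6, 0,0,0,4.9,0.39,0,1.6, 0,0,0,5.3,0.42,0,1.6, 0,0,0,5.6,0.45,0,1.6, 0,0,0,5.8,0.46,0,1.6, 0,0,0,5.8,0.46,0,1.6]'; python3 -m handwheel '[0,0,0,0.2,0.02,0,1.6, 0,0,0,0.4,0.04,0,1.6, 0,0,0,0.4,0.04,0,1.6]'|grep -E 'eef|force: \['
```

```text
clock: 16.5
eef_pos: [0.6057, -0.0713, 0.0923]
tcp_rot: [-0.0, 0.999, 0.044, 0.0]
force: [0.5, -0.7, -0.3]
opening: 0.0159
gripper_force: 0.0
eef_pos: [0.6096, -0.0709, 0.0922]
force: [0.0, 0.8, 0.7]
```

Not yet against the rail; a little further in 2 mm steps.

```bash
python3 -m handwheel '[0,0,0,0.1,0.01,0,1.6, 0,0,0,0.2,0.02,0,1.6, 0,0,0,0.2,0.02,0,1.6]'|grep -E 'eef|force: \['; python3 -m handwheel '[0,0,0,0.1,0.01,0,1.6, 0,0,0,0.1,0.01,0,1.6]'|grep -E 'eef|force: \['
```

```text
eef_pos: [0.6105, -0.0708, 0.0922]
force: [-7.9, -0.6, 4.7]
eef_pos: [0.6106, -0.0708, 0.0922]
force: [-13.0, 0.3, 10.0]
```

It is against the rail (force rises at the expected depth). Retreat and check.

```bash
python3 -m handwheel '[0,0,0,-1,-0.09,0,1.6, 0,0,0,-3,-0.26,0,1.6, 0,0,0,-6,-0.5,2,1.6, 0,0,0,-10,-3,6,1.6, 0,0,0,-14,-7,8,1.6, 0,0,0,-16,-12,8,1.6, 0,0,0,-16,-14,8,1.6, 0,0,0,-16,-14,8,1.6, 0,0,0,-16,-14,8,1.6]'
python3 - <<'E'
from rig import arm
import cv2,pickle
import numpy as np
c=arm.capture("top");pickle.dump(c,open("top5.pkl","wb"));s=c["pixels"][145:245,190:350]
cv2.imwrite("pics/g.png",cv2.resize(s[:,:,::-1],(800,500),interpolation=cv2.INTER_CUBIC))
E
```

```text
clock: 18.2
eef_pos: [0.4521, -0.2114, 0.1725]
tcp_rot: [0.0, 0.999, 0.043, 0.001]
force: [-0.3, 0.6, -0.1]
opening: 0.016
gripper_force: 0.0
```

View pics/g.png

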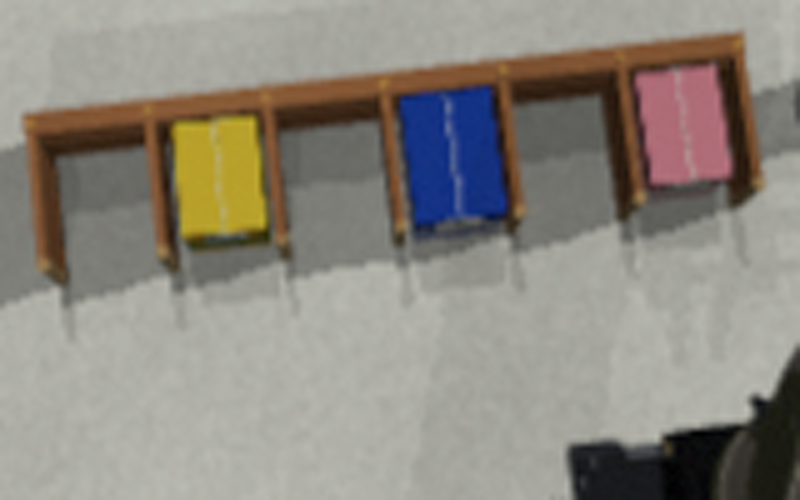

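The carton (450,155) is home in the third gap from the red can, square and against the back rail. The yellow and pink cartons have not moved.

```bash
python3 -c "
from rig import arm
print(arm.hand_in())"
```

```text
the job is handed in; nothing more can be done
None
```

The blue carton is home in the third gap from the red can's end, square and against the back rail; the first three divider edges were touched in order and the job is handed in, but no verdict came back.

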